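# Hook the second wheel bracket onto the bench rack

### The job

One upright of the bench rack already carries a long wheel bracket. Hang the matching long loose bracket on the free upright: put its two hooked tabs into the two slots, then push its heel down until the locking catch is fully down and the bracket sits level and fully home, and let go. Leave the short bracket where it stands.

Things in the scene. Friction and masses are not known exactly. Their poses are not given: they have to be found in the camera images.
- bracket: Loose long steel bracket. Origin: foot of heel's back face, mid-width; z up, +x: the way tabs point. Heel 44 wide, 112 tall, 6 thick; on top a flat press pad, x -36..0. Ledge 150 long to -x, 44 wide, upturned nose. Grip the 10 thick web (y 0, x -88..-6, z 4..90) across y, about x -65, z 70. Tabs 10 wide, 18 long, necks z 20-28, 74-82, lips 16 below them, 8 mm (foot 13) off the heel. All mm; 0.35 kg.
- short_bracket: Bystander: same bracket, same origin and axes, but its ledge is only 100 mm long (nose at x -100) and its web has no sloping rear. It must stay within 30 mm of its start.
- upright: Free slotted grey upright, fixed, 186 tall, 56 wide, 5 sheet (mm). Origin: on the bench, middle of front face; z up, +x from front to back; bracket hangs at -x. Two slots, z 80-124 and 134-178, 30 wide, narrowing to 14 in the lowest 18. Tabs enter with bracket origin at z 76-96 (best 86), heel on the face; home: bracket origin at (0, 0, 60), axes alike. Used upright: 170 mm to one side (left or right).
- catch (a joint): Locking catch: dark block, 32 mm wide, 12 mm out of the free upright's front, under the slots. 0: up, top 68 mm above the bench; 0.008 m: fully down, top at 60 mm. The bracket's heel lands on it. It slides stiffly (7 N, no spring); the bracket's weight does not move it. Release, then press the press pad down, 18 mm before the face, with 12 to 20 N.
Mind the look-alikes: they are no part of the job. What is shaped like the bracket but pink is not meant.

How it is judged:
On the way:
1. both tabs are hooked in the slots of the free upright, the bracket resting on the catch or just above it, not yet locked (z of bracket in the frame of upright between 0.062 and 0.1 m and x of bracket in the frame of upright between -0.01 and 0.006 m and y of bracket in the frame of upright between -0.014 and 0.014 m and value of joint catch below 0.0065 m), for 0.1 s.
At the end, for the whole second after the job is handed in: The long bracket hangs on the free upright at rest: heel within 7 mm of the face and 10 mm of the middle, its foot no more than 4 mm above home height (60 mm over the bench), level within 10 degrees and square within 15, the catch pushed down at least 5.5 of its 8 mm (z of bracket in the frame of upright between 0.055 and 0.064 m and x of bracket in the frame of upright between -0.007 and 0.005 m and y of bracket in the frame of upright between -0.01 and 0.01 m and angle between bracket's own z axis and vertical below 0.17 rad and angle between the x axis of bracket and the x axis of upright, either way round below 0.26 rad and value of joint catch above 0.0055 m and linear speed of bracket below 0.02 m/s); the robot touches nothing.
It fails at once if the short bracket is moved more than 30 mm (distance of short_bracket from where it was at the start of the episode above 0.03 m).
It also fails if it takes over 48 s, if anything falls off the work surface, if the arm or the gripper's body presses on something with over 40 N, if the wrist force passes 120 N, or if a joint passes its speed limit or range.

### The arm

A 6-joint arm with a two-finger parallel gripper is mounted at the origin on the work surface. World frame = base frame: x ahead of the robot, y to its left, z up, the work surface at z = 0. Lengths are in m, angles in rad, forces in N, time in s.
With the tool pointing down it reaches from about 0.3 to 0.875 m from the base axis. Payload 6.4 kg.
Tool frame: the origin (TCP) lies between the finger pads; the fingertips stand tip_extent ahead of it and the grasp point (between the pads) lies 5 mm behind it (tip_extent is the distance from the TCP to the fingertips, in m); z points along the fingers, y is the direction in which the jaws open and shut (so a half turn about z gives the same grasp; the last joint's range is limited). The gripper opens to 85 mm and grips with 20 to 120 N. Pads are 22 mm wide; open, the fingers measure 114 mm over their backs; the gripper's body (76 mm by 85 mm) begins 54 mm behind the grasp point. The pads swing forward as they close: fully open they stand 13 mm farther back than shut.
Start: joints at [1.007, 0.181, 1.607, -0, 1.354, -0.206], TCP at [0.201, 0.539, 0.245] pointing down, gripper open.
Joint ranges: [-2.99, 2.99], [-0.89, 2.07], [0.3, 2.58], [-1.14, 4.28], [0, 2.63], [-3.12, 3.12]. Speed limits (rad/s): [2.57, 2.57, 3.01, 3.14, 3.14, 3.14].

### API

Orientations are given as a unit quaternion [w, x, y, z].
In Python, from bench import * gives the robot as it stands.
- The arm moves only by the shell command python3 -m jog 'ROWS'. ROWS is JSON, a list of rows, each a list of 3 entries, a list of its own where there are three numbers: the shift along the tool's x, y, z in mm, then the turn, a rotation vector about the tool's x, y, z in rad, then the opening, from 0 (shut) to 1 (fully open). A call has 1 to 20 rows; each row is the pose to reach, as a shift and turn from the pose measured when the call began, along the tool's axes at that moment; what a row does not reach only later rows make up. A row lasts 1/12 s, in which the tool goes at most 41.7 mm and 7.16 degrees, less where a joint would pass 70% of its speed; a pose out of reach is approached as far as the arm can. A call with a gripper value outside its range is refused whole. The fingers move at their own pace and stop on an object; the grip force is fixed at half the most. Time passes only in rows, so rows that repeat a pose let the fingers close. It gives the time, the measured TCP pose, the force and the opening at its end, in the units of the state.
- get_obs(): the state, without advancing time (a new reading comes with each control period).
- camera(name): name is "scene" or "side" or "wrist"; returns (picture, depth): 384x512x3 uint8, red, green, blue; 384x512 float32, m along the optical axis (not along the pixel's ray), 0 where there is no reading.
- get_calibration(name): a dict with "fx", "fy", "cx", "cy" (pixels), "k1" (the pictures are not rectified: a ray, as slopes to the right and down, at radius r is drawn at 1 + k1 r^2 times it, then the intrinsics apply), "world_from_camera" (4x4, takes a point from camera to world coordinates). Camera axes: x right, y down, z forward; pixel columns grow to the right and rows downward; lengths in m; the calibration is good to about 2 mm. A picture is of the moment at which its call begins: read the wrist's pose just before it. get_calibration takes no time and is no camera call; for the wrist camera it gives the pose at the moment of the call.
- hand_in(): hands the job in, once; it reports no verdict.
The state is a dict: "time_s": time; "q": joint angles; "dq": joint speeds; "joint_efforts": joint torques, N m; "eef_pos": TCP position; "eef_rot": TCP orientation; "wrist_force": force on the tool from outside, world axes, zero at the start; "torque": the same for the moment, N m; "opening": opening from 0.0 (shut) to 1.0 (fully open).
Only numpy, scipy, OpenCV 4.12 (cv2) and the standard library are available. Lean on these libraries where they do the work, as an engineer would, in place of code of your own. Each camera call takes 0.05 s, during which the arm holds its last target.

## Working session

There is one attempt and no reset: what is moved stays moved. The work goes in short steps, Python scripts to look and compute and a shell command to move; the robot and the scene stay as the last step left them, time stands still between calls to the robot, and variables do not carry over. Pictures are saved under pics/ and viewed, and the job is handed in when it is done.

```bash
ls; mkdir -p pics; cat > h.py <<'E'
from bench import *
import numpy as np, cv2, pickle
def snap(n,tag):
    c=get_calibration(n); p,d=camera(n)
    cv2.imwrite(f'pics/{tag}.png',p[:,:,::-1]); np.savez(f'pics/{tag}.npz',p=p,d=d,**{k:np.array(v) for k,v in c.items()})
def load(tag): return np.load(f'pics/{tag}.npz')
def ray(S,u,v):
    K=np.array([[S['fx'],0,S['cx']],[0,S['fy'],S['cy']],[0,0,1]],float)
    return cv2.undistortPoints(np.array(np.c_[u,v],float).reshape(-1,1,2),K,np.array([float(S['k1']),0,0,0,0]))[:,0]
def pts(S,u,v):
    u=np.atleast_1d(u);v=np.atleast_1d(v)
    r=ray(S,u,v); z=S['d'][v,u]; T=S['world_from_camera']
    return np.c_[r*z[:,None],z]@T[:3,:3].T+T[:3,3]
def cloud(S):
    v,u=np.mgrid[0:384,0:512]; P=pts(S,u.ravel(),v.ravel()).reshape(384,512,3); P[S['d']==0]=np.nan; return P
E
python3 - <<'E'
from h import *
o=get_obs(); print(o)
for n in ['scene','side','wrist']: snap(n,n+'0'); c=get_calibration(n); print(n,c)
a=[cv2.imread(f'pics/{n}0.png') for n in ['scene','side','wrist']]
E
```

```text
pics
{'time_s': 0.0, 'q': array([ 1.00669826e+00,  1.81549823e-01,  1.60798898e+00,  4.13881367e-05,
        1.35377876e+00, -2.06316011e-01]), 'dq': array([-1.14009911e-03, -6.91251911e-04, -4.86254222e-05, -5.20360429e-04,
        2.50734585e-04, -6.25201721e-04]), 'joint_efforts': array([ 1.14994331e-03, -4.44867110e+01, -3.51338089e+01, -1.58944144e-04,
        9.37525911e-03,  3.46009642e-06]), 'eef_pos': array([0.20106496, 0.53815479, 0.24438838]), 'eef_rot': array([-3.42792745e-04,  1.77942744e-01,  9.84040464e-01, -7.91663340e-04]), 'wrist_force': array([0.13894025, 0.26136444, 0.65774978]), 'torque': array([-0.0136469 ,  0.08943837,  0.02313011]), 'opening': 0.9980946827184223}
scene {'fx': 379.7905661445923, 'fy': 379.7905661445923, 'cx': 261.2883231622044, 'cy': 190.72089486692394, 'k1': -0.0823993668902565, 'world_from_camera': array([[-0.74050391,  0.53627759, -0.40504359,  0.89067969],
       [ 0.67184445,  0.57573834, -0.46599398,  0.42459208],
       [-0.01670301, -0.61719665, -0.78663162,  0.78255669],
       [ 0.        ,  0.        ,  0.        ,  1.        ]])}
side {'fx': 483.38916201937116, 'fy': 483.38916201937116, 'cx': 254.63888614351347, 'cy': 188.538391576987, 'k1': 0.0718850783527378, 'world_from_camera': array([[ 0.85668807, -0.33623574,  0.39119187,  0.04896774],
       [-0.51555378, -0.5831391 ,  0.62781612, -0.74779139],
       [ 0.01702506, -0.73952303, -0.67291592,  0.89527083],
       [ 0.        ,  0.        ,  0.        ,  1.        ]])}
wrist {'fx': 279.3822051026702, 'fy': 279.3822051026702, 'cx': 255.4353633286706, 'cy': 187.19598756499565, 'k1': -0.013237126362525744, 'world_from_camera': array([[ 0.3505903 ,  0.88674236,  0.30128795,  0.12377592],
       [ 0.93652647, -0.33121358, -0.11495974,  0.56862974],
       [-0.00214901,  0.32246791, -0.94657796,  0.3732037 ],
       [ 0.        ,  0.        ,  0.        ,  1.        ]])}
```

View pics/scene0.png

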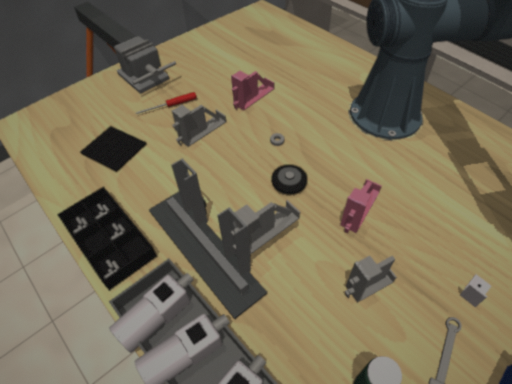

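View pics/side0.png

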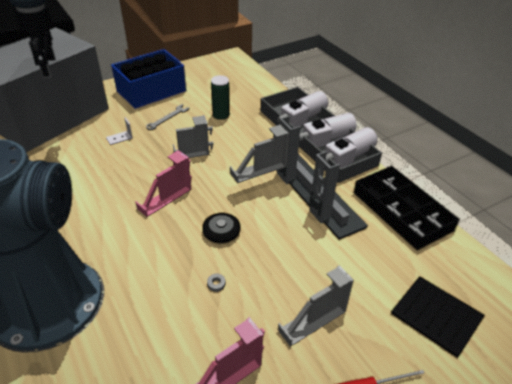

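View pics/wrist0.png

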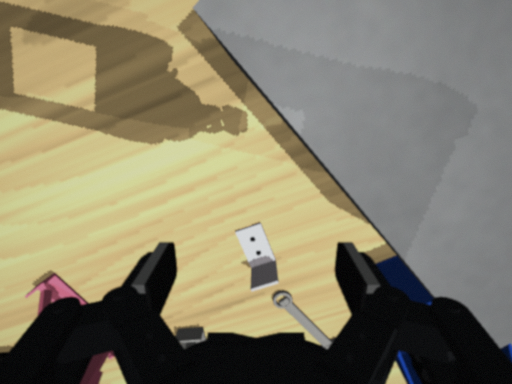

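Side view: two grey loose brackets, at (318,308) and (195,138), plus two pink ones (168,185) and (235,355). The free upright is at side (322,180) and scene (188,190), and the used one carries a bracket at side (265,158). Next I measure the grey ones.

```bash
python3 - <<'E'
from h import *
S0=load('scene0');S1=load('side0')
C0=cloud(S0);C1=cloud(S1)
for nm,C,boxes in [('scene',C0,{'A':(165,95,230,148),'B':(340,250,400,305),'up':(170,155,215,235)}),('side',C1,{'A':(275,265,360,348),'B':(170,110,218,160),'up':(295,145,345,225)})]:
  for k,(a,b,c,d) in boxes.items():
    P=C[b:d,a:c].reshape(-1,3);P=P[np.isfinite(P).all(1)&(P[:,2]>0.008)]
    T=P[P[:,2]>P[:,2].max()-0.02]
    r=cv2.minAreaRect((P[:,:2]*1000).astype(np.float32))
    print(nm,k,len(P),'zmax',np.percentile(P[:,2],[50,98]).round(3),'mean',P.mean(0).round(3),'rect',np.round(r[0]),np.round(r[1]),round(r[2],1),'top',T.mean(0).round(3))
a=cv2.imread('pics/side0.png')
A=cv2.resize(a[255:355,260:375],None,fx=3.4,fy=3.4,interpolation=2);B=cv2.resize(a[105:170,160:230],None,fx=5,fy=5,interpolation=2)
h=max(A.shape[0],B.shape[0]);o=np.zeros((h,A.shape[1]+B.shape[1],3),np.uint8);o[:A.shape[0],:A.shape[1]]=A;o[:B.shape[0],A.shape[1]:]=B
cv2.imwrite('pics/cropAB.png',o)
E
```

```text
scene A 1332 zmax [0.049 0.114] mean [ 0.487 -0.348  0.054] rect [ 474. -403.] [170. 201.] 1.3 top [ 0.525 -0.323  0.111]
scene B 1225 zmax [0.084 0.115] mean [0.514 0.313 0.075] rect [498. 315.] [ 46. 119.] 75.8 top [0.524 0.309 0.111]
scene up 2243 zmax [0.045 0.188] mean [ 0.678 -0.082  0.076] rect [673. -94.] [162. 105.] 57.0 top [ 0.662 -0.083  0.182]
side A 1777 zmax [0.063 0.114] mean [ 0.481 -0.331  0.064] rect [ 461. -329.] [154.  46.] 2.9 top [ 0.518 -0.327  0.111]
side B 1159 zmax [0.065 0.114] mean [0.492 0.303 0.064] rect [487. 340.] [387. 153.] 57.8 top [0.461 0.25  0.111]
side up 3077 zmax [0.046 0.184] mean [ 0.699 -0.034  0.064] rect [733.  19.] [331. 144.] 51.3 top [ 0.657 -0.086  0.18 ]
```

View pics/cropAB.png

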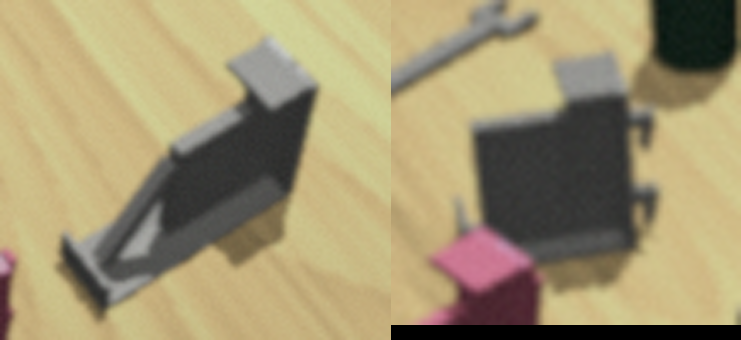

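A (side 318,308; scene 200,123) has the sloping rear and a footprint about 154 mm long, so it is the loose long bracket. B (side 195,138) has a square web and is about 100 mm long, so it is the short bystander. Pink is excluded. Next I fit the exact poses.

```bash
python3 - <<'E'
from h import *
for t in ['scene0','side0']:
    S=load(t);C=cloud(S).reshape(-1,3);ok=np.isfinite(C).all(1);C=C[ok]
    print(t)
    # table check
    m=(abs(C[:,0]-.45)<.05)&(abs(C[:,1]+.22)<.04)&(C[:,2]<.02); print(' table z',np.median(C[m,2]))
    A=C[(C[:,0]>.35)&(C[:,0]<.58)&(C[:,1]>-.40)&(C[:,1]<-.27)&(C[:,2]>.006)]
    for lo,hi,n in [(.106,.12,'pad'),(.006,.12,'all'),(.083,.098,'webtop')]:
        P=A[(A[:,2]>lo)&(A[:,2]<hi)]; r=cv2.minAreaRect((P[:,:2]*1000).astype(np.float32)); print(' ',n,len(P),np.round(r[0],1),np.round(r[1],1),round(r[2],1),'z',np.median(P[:,2]).round(4), 'corners',cv2.boxPoints(r).round(0).tolist())
    U=C[(C[:,0]>.58)&(C[:,0]<.75)&(C[:,1]>-.18)&(C[:,1]<.0)]
    for lo,hi,n in [(.06,.2,'up>60'),(.15,.2,'up>150'),(.181,.2,'top')]:
        P=U[(U[:,2]>lo)&(U[:,2]<hi)]; r=cv2.minAreaRect((P[:,:2]*1000).astype(np.float32)); print(' ',n,len(P),np.round(r[0],1),np.round(r[1],1),round(r[2],1),'z',np.percentile(P[:,2],98).round(4),'c',cv2.boxPoints(r).round(0).tolist())
    W=C[(C[:,0]>.45)&(C[:,0]<.8)&(C[:,1]>-.02)&(C[:,1]<.16)&(C[:,2]>.165)&(C[:,2]<.2)]
    r=cv2.minAreaRect((W[:,:2]*1000).astype(np.float32)); print(' used>165',len(W),np.round(r[0],1),np.round(r[1],1),round(r[2],1),cv2.boxPoints(r).round(0).tolist())
a=cv2.imread('pics/side0.png');b=cv2.imread('pics/scene0.png')
cv2.imwrite('pics/crack.png',np.hstack([cv2.resize(a[110:240,220:370],(450,390),interpolation=2),cv2.resize(b[150:320,140:310],(350,390),interpolation=2)]))
E
```

```text
scene0
 table z 0.0020205294157580322
  pad 158 [ 521.4 -325. ] [39.  42.8] 6.5 z 0.1131 corners [[500.0, -306.0], [504.0, -349.0], [543.0, -344.0], [538.0, -302.0]]
  all 1246 [ 461.3 -312.5] [205.4  78.7] 1.6 z 0.0535 corners [[357.0, -276.0], [360.0, -355.0], [565.0, -349.0], [563.0, -270.0]]
  webtop 151 [ 504. -320.] [ 42.3 105. ] 81.5 z 0.0896 corners [[449.0, -333.0], [553.0, -349.0], [559.0, -307.0], [455.0, -291.0]]
  up>60 995 [659.1 -83.8] [59.4 40.8] 87.8 z 0.1889 c [[638.0, -113.0], [678.0, -114.0], [681.0, -55.0], [640.0, -53.0]]
  up>150 420 [664.4 -83.7] [58.8 30.3] 87.8 z 0.1893 c [[648.0, -112.0], [678.0, -114.0], [681.0, -55.0], [650.0, -54.0]]
  top 148 [664.3 -84. ] [56.9 29.9] 88.2 z 0.1898 c [[649.0, -112.0], [678.0, -113.0], [680.0, -56.0], [650.0, -55.0]]
 used>165 608 [653.8  86.8] [58.3 66.4] 87.5 [[619.0, 59.0], [686.0, 56.0], [688.0, 114.0], [622.0, 117.0]]
side0
 table z 0.0002464246394100478
  pad 354 [ 517.4 -325.4] [39.7 45.6] 0.3 z 0.1118 corners [[497.0, -303.0], [498.0, -348.0], [537.0, -348.0], [537.0, -303.0]]
  all 1852 [ 453.6 -350.8] [171.   89.7] 2.5 z 0.0601 corners [[366.0, -310.0], [370.0, -399.0], [541.0, -392.0], [537.0, -302.0]]
  webtop 233 [ 493.8 -329.2] [24.4 94.1] 80.7 z 0.0892 corners [[445.0, -334.0], [538.0, -349.0], [542.0, -325.0], [449.0, -310.0]]
  up>60 1044 [655.1 -83.1] [63.1 46.9] 89.0 z 0.1859 c [[631.0, -114.0], [678.0, -115.0], [679.0, -52.0], [632.0, -51.0]]
  up>150 324 [661.4 -84.1] [61.2 31.5] 88.3 z 0.1868 c [[645.0, -114.0], [676.0, -115.0], [678.0, -54.0], [647.0, -53.0]]
  top 95 [660.1 -83.3] [58.5 29.6] 84.8 z 0.188 c [[643.0, -111.0], [672.0, -114.0], [677.0, -56.0], [648.0, -53.0]]
 used>165 336 [651.6  87.1] [62.2 66.6] 87.5 [[617.0, 57.0], [684.0, 55.0], [686.0, 117.0], [620.0, 120.0]]
```

View pics/crack.png

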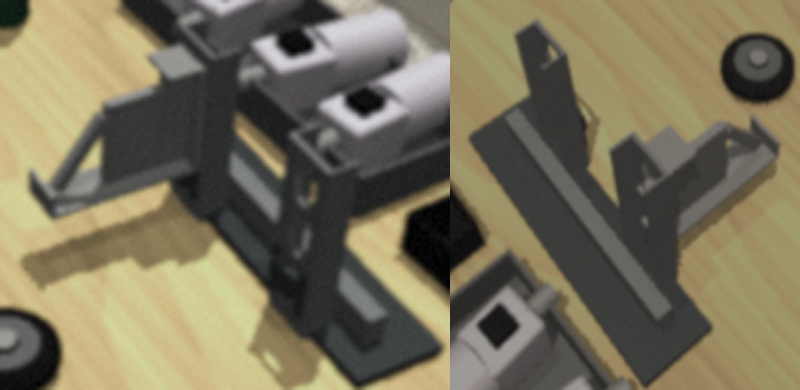

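```bash
cat >> h.py <<'E'
from scipy.spatial.transform import Rotation as Rn
def Rc(o): q=o['eef_rot']; return Rn.from_quat([q[1],q[2],q[3],q[0]])
def to(pos,yaw,o=None):
    """shift(mm), rotvec for TCP pos with tool down, tool y axis = world (-sin yaw, cos yaw)  (tool x = -(cos,sin))"""
    o=o or get_obs(); R=Rc(o)
    c,s=np.cos(yaw),np.sin(yaw)
    G=Rn.from_matrix(np.array([[-c,-s,0],[-s,c,0],[0,0,-1.]]))
    d=R.inv().apply(np.array(pos)-o['eef_pos'])*1000
    return d.round(1),(R.inv()*G).as_rotvec().round(4)
E
python3 - <<'E'
from h import *
import bench; print([x for x in dir(bench) if 'tip' in x.lower() or not x.startswith('_')])
for p in [(.3,.3,.34),(.42,-.1,.34),(.42,-.325,.30)]: print(to(p,-0.04))
E
```

```text
['MotionError', 'camera', 'get_calibration', 'get_obs', 'hand_in', 'tip_extent']
(array([-176. , -188.7,  -95.2]), array([-0.0012, -0.0005, -0.3178]))
(array([-428.5, -521.3,  -94.8]), array([-0.0012, -0.0005, -0.3178]))
(array([-507.3, -732. ,  -54.6]), array([-0.0012, -0.0005, -0.3178]))
```

```bash
python3 -c "from bench import *;print(tip_extent)"; python3 -m jog '[[[-176,-189,-95],[0,0,-0.1],1],[[-176,-189,-95],[0,0,-0.2],1],[[-176,-189,-95],[0,0,-0.318],1],[[-176,-189,-95],[0,0,-0.318],1],[[-176,-189,-95],[0,0,-0.318],1],[[-176,-189,-95],[0,0,-0.318],1],[[-428,-521,-95],[0,0,-0.318],1],[[-428,-521,-95],[0,0,-0.318],1],[[-428,-521,-95],[0,0,-0.318],1],[[-428,-521,-95],[0,0,-0.318],1],[[-428,-521,-95],[0,0,-0.318],1],[[-428,-521,-95],[0,0,-0.318],1],[[-428,-521,-95],[0,0,-0.318],1],[[-428,-521,-95],[0,0,-0.318],1],[[-428,-521,-95],[0,0,-0.318],1],[[-428,-521,-95],[0,0,-0.318],1],[[-507,-732,-55],[0,0,-0.318],1],[[-507,-732,-55],[0,0,-0.318],1],[[-507,-732,-55],[0,0,-0.318],1],[[-507,-732,-55],[0,0,-0.318],1]]'; python3 -c "
from h import *
print(to((.42,-.325,.30),-0.04))"
```

```text
0.014
time_s: 1.82
eef_pos: [0.4167, -0.2423, 0.3133]
eef_rot: [-0.0, 0.02, 1.0, -0.001]
wrist_force: [1.1, -0.4, 0.3]
opening: 0.998
(array([ -6.7, -82.4,  13.3]), array([-0.001 , -0.0006, -0.0003]))
```

```bash
python3 -m jog '[[[-7,-82,13],[0,0,0],1],[[-7,-82,13],[0,0,0],1],[[-7,-82,13],[0,0,0],1],[[-7,-82,13],[0,0,0],1],[[-7,-82,13],[0,0,0],1]]'; python3 -c "
from h import *
snap('wrist','w1')
S=load('w1');C=cloud(S).reshape(-1,3);C=C[np.isfinite(C).all(1)]
A=C[(C[:,0]>.3)&(C[:,0]<.62)&(C[:,1]>-.40)&(C[:,1]<-.25)]
print('table',np.median(A[A[:,2]<.01,2]))
for lo,hi,n in [(.106,.12,'pad'),(.084,.096,'web')]:
  P=A[(A[:,2]>lo)&(A[:,2]<hi)];r=cv2.minAreaRect((P[:,:2]*1000).astype(np.float32));print(n,len(P),r,np.median(P[:,2]),cv2.boxPoints(r).round(1).tolist())
"
```

```text
time_s: 2.23
eef_pos: [0.4201, -0.3242, 0.2998]
eef_rot: [-0.001, 0.02, 1.0, 0.0]
wrist_force: [0.5, 0.2, 0.4]
opening: 1.0
table 0.00023619765232452128
pad 1543 ((418.5304870605469, -331.4981689453125), (239.3040771484375, 43.90819549560547), 3.036576747894287) 0.11204540281465858 [[297.8999938964844, -315.8999938964844], [300.20001220703125, -359.79998779296875], [539.2000122070312, -347.1000061035156], [536.9000244140625, -303.20001220703125]]
web 373 ((424.2832946777344, -326.02593994140625), (216.86166381835938, 41.57441711425781), 5.6300129890441895) 0.09015897222783215 [[314.29998779296875, -316.0], [318.3999938964844, -357.3999938964844], [534.2000122070312, -336.1000061035156], [530.2000122070312, -294.70001220703125]]
```

View pics/w1.png

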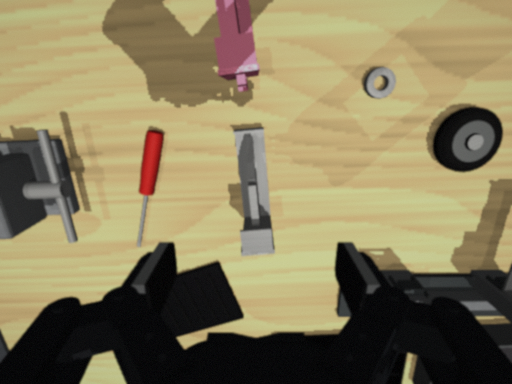

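Wrist view: bracket A with nose at (249,128), web top at (252,203) and press pad at (257,241). It stands clear of its neighbours. Next I fit the pad and web from this view.

```bash
python3 -c "
from h import *
S=load('w1');C=cloud(S)
def reg(a,b,c,d,lo,hi):
  P=C[b:d,a:c].reshape(-1,3);P=P[np.isfinite(P).all(1)];return P[(P[:,2]>lo)&(P[:,2]<hi)]
for n,b in [('pad',(230,220,285,262,.106,.12)),('web',(238,170,266,228,.084,.096)),('ledge',(228,120,285,262,.003,.12)),('low',(228,120,285,228,.003,.03))]:
  P=reg(*b);r=cv2.minAreaRect((P[:,:2]*1000).astype(np.float32));print(n,len(P),np.median(P[:,2]),r,P.mean(0).round(4),cv2.boxPoints(r).round(1).tolist())
  if n=='web': print('line',cv2.fitLine((P[:,:2]*1000).astype(np.float32),cv2.DIST_HUBER,0,.01,.01).ravel())
"
```

```text
pad 842 0.1120788944378715 ((519.7619018554688, -325.8982238769531), (36.838233947753906, 43.786170959472656), 2.2831063270568848) [ 0.5189 -0.326   0.112 ] [[500.5, -304.79998779296875], [502.20001220703125, -348.5], [539.0, -347.0], [537.2999877929688, -303.29998779296875]]
web 334 0.09015846353899332 ((478.1419677734375, -328.100830078125), (57.49305725097656, 10.025872230529785), 2.8601560592651367) [ 0.4776 -0.3281  0.0901] [[449.20001220703125, -324.5], [449.70001220703125, -334.5], [507.1000061035156, -331.70001220703125], [506.6000061035156, -321.70001220703125]]
line [ 9.9908543e-01  4.2759400e-02  4.7759277e+02 -3.2808881e+02]
ledge 3534 0.026109472405694473 ((495.931396484375, -326.15478515625), (217.65965270996094, 48.554203033447266), 4.6163105964660645) [ 0.4739 -0.3276  0.0471] [[385.5, -310.70001220703125], [389.3999938964844, -359.1000061035156], [606.4000244140625, -341.6000061035156], [602.5, -293.20001220703125]]
low 1853 0.004434878465999437 ((460.28448486328125, -329.046630859375), (145.23159790039062, 44.01718521118164), 2.801502227783203) [ 0.4556 -0.3283  0.0073] [[386.70001220703125, -310.6000061035156], [388.79998779296875, -354.6000061035156], [533.9000244140625, -347.5], [531.7000122070312, -303.5]]
```

Fitted bracket: origin ≈ (0.538, -0.325), yaw ≈ 0.046. The pad measures 36.8×43.8 mm at z 0.112 and the web is 10 mm thick at z 0.090, both matching the text.

```bash
python3 -c "
from h import *
print(to((.473,-.3283,.17),0.046),to((.473,-.3283,.065),0.046))"
```

```text
(array([-52.9,  -2.5, 130.3]), array([-0.0003, -0.0008, -0.0858])) (array([-52.9,  -2.5, 235.3]), array([-0.0003, -0.0008, -0.0858]))
```

```bash
python3 -m jog '[[[-53,-2.5,130],[0,0,-0.086],1],[[-53,-2.5,130],[0,0,-0.086],1],[[-53,-2.5,130],[0,0,-0.086],1],[[-53,-2.5,130],[0,0,-0.086],1],[[-53,-2.5,155],[0,0,-0.086],1],[[-53,-2.5,180],[0,0,-0.086],1],[[-53,-2.5,205],[0,0,-0.086],1],[[-53,-2.5,220],[0,0,-0.086],1],[[-53,-2.5,235],[0,0,-0.086],1],[[-53,-2.5,235],[0,0,-0.086],1],[[-53,-2.5,235],[0,0,-0.086],1]]'; python3 -c "
from h import *
print(to((.473,-.3283,.065),0.046)); snap('side','s2'); snap('wrist','w2')
a=cv2.imread('pics/s2.png')[240:384,200:400];b=cv2.imread('pics/w2.png')
cv2.imwrite('pics/s2w2.png',np.hstack([cv2.resize(a,(400,288),interpolation=2),cv2.resize(b,(384,288))]))"
```

```text
time_s: 3.2
eef_pos: [0.4733, -0.3268, 0.0655]
eef_rot: [-0.001, -0.024, 1.0, 0.0]
wrist_force: [0.0, 0.3, 0.5]
opening: 0.998
(array([ 0.4, -1.5,  0.5]), array([ 0.0006, -0.0013,  0.002 ]))
```

View pics/s2w2.png

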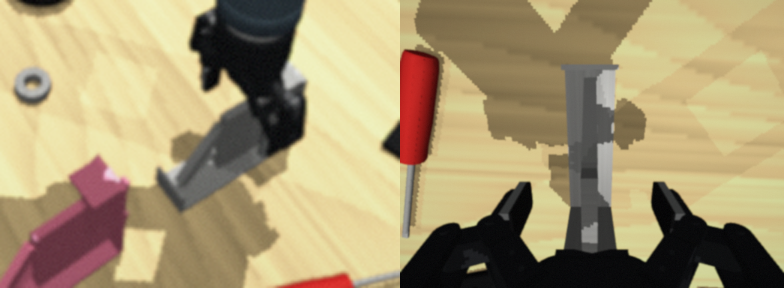

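The fingers straddle the web, with the bracket centred between them (wrist crop at about 590,210). I close with a small correction.

```bash
python3 -m jog '[[[0,-1.5,0.5],[0,0,0.002],1],[[0,-1.5,0.5],[0,0,0.002],0.6],[[0,-1.5,0.5],[0,0,0.002],0.3],[[0,-1.5,0.5],[0,0,0.002],0],[[0,-1.5,0.5],[0,0,0.002],0],[[0,-1.5,0.5],[0,0,0.002],0],[[0,-1.5,0.5],[0,0,0.002],0],[[0,-1.5,0.5],[0,0,0.002],0],[[0,-1.5,0.5],[0,0,0.002],0],[[0,-1.5,0.5],[0,0,0.002],0],[[0,-1.5,0.5],[0,0,0.002],0],[[0,-1.5,0.5],[0,0,0.002],0]]'; python3 -c "
from h import *
print(to((.473,-.3283,.065),0.046))"
```

```text
time_s: 4.3
eef_pos: [0.474, -0.3297, 0.0664]
eef_rot: [0.0, -0.023, 1.0, -0.001]
wrist_force: [-0.8, 0.6, 0.6]
opening: 0.111
(array([1. , 1.4, 1.4]), array([-0.0018,  0.0006, -0.0006]))
```

Gripped: opening 0.111 is about 9.4 mm, which fits the web. Now the upright's face plane from the side view.

```bash
python3 -c "
from h import *
for t in ['side0','scene0','w1']:
  S=load(t);C=cloud(S).reshape(-1,3);C=C[np.isfinite(C).all(1)]
  U=C[(C[:,0]>.62)&(C[:,0]<.70)&(C[:,1]>-.125)&(C[:,1]<-.045)&(C[:,2]>.07)&(C[:,2]<.195)]
  print(t,len(U))
  if len(U)<30: continue
  F=U[(U[:,2]<.18)&(U[:,0]<.66)&(U[:,1]>-.108)&(U[:,1]<-.06)]
  for i in range(6):
    A=np.c_[np.ones(len(F)),F[:,1]+.084,F[:,2]-.13]; k=np.linalg.lstsq(A,F[:,0],rcond=None)[0]; r=F[:,0]-A@k; F=F[abs(r)<max(.0015,1.5*np.median(abs(r)))]
  print(' plane x=',k.round(4),len(F),'med res',np.median(abs(r)).round(4))
  T=U[U[:,2]>.16]; print(' y ext',np.percentile(T[:,1],[1,99]).round(4),'x',np.percentile(T[:,0],[1,99]).round(4), 'top',np.percentile(U[:,2],99).round(4))
S=load('side0');a=cv2.imread('pics/side0.png')
cv2.imwrite('pics/cup.png',cv2.resize(a[140:235,285:360],None,fx=6,fy=6,interpolation=2))
"; python3 -c "
from h import *
print(to((.474,-.3297,.2),0.046))"
```

```text
side0 927
 plane x= [0.648  0.0497 0.0072] 215 med res 0.0006
 y ext [-0.1129 -0.0545] x [0.6455 0.6763] top 0.1867
scene0 936
 plane x= [ 0.6495 -0.1964  0.0172] 37 med res 0.0006
 y ext [-0.1127 -0.0553] x [0.6498 0.68  ] top 0.1893
w1 150
 plane x= [0.6543 0.0187 0.0791] 107 med res 0.0004
(array([  -0. ,   -0.3, -133.6]), array([-0.0018,  0.0006, -0.0006]))Traceback (most recent call last):
  File "<string>", line 12, in <module>
    T=U[U[:,2]>.16]; print(' y ext',np.percentile(T[:,1],[1,99]).round(4),'x',np.percentile(T[:,0],[1,99]).round(4), 'top',np.percentile(U[:,2],99).round(4))
                                    ~~~~~~~~~~~~~^^^^^^^^^^^^^^^
    return _quantile_unchecked(
        a, q, axis, out, overwrite_input, method, keepdims, weights)
    return _ureduce(a,
                    func=_quantile_ureduce_func,
    ...<5 lines>...
                    overwrite_input=overwrite_input,
                    method=method)
    r = func(a, **kwargs)
    result = _quantile(arr,
                       quantiles=q,
    ...<2 lines>...
                       out=out,
                       weights=wgt)
    slices_having_nans = np.isnan(arr[-1, ...])
                                  ~~~^^^^^^^^^
IndexError: index -1 is out of bounds for axis 0 with size 0
```

```bash
python3 -c "
from h import *
print(to((.524,-.0785,.2),-0.044),to((.524,-.0785,.155),-0.044))
a=cv2.imread('pics/side0.png')
cv2.imwrite('pics/cup.png',cv2.resize(a[140:235,285:360],None,fx=6,fy=6,interpolation=2))
"
```

```text
(array([ -61.4,  248.4, -134. ]), array([-0.0018,  0.0007,  0.0894])) (array([-61.4, 248.5, -89. ]), array([-0.0018,  0.0007,  0.0894]))
```

View pics/cup.png

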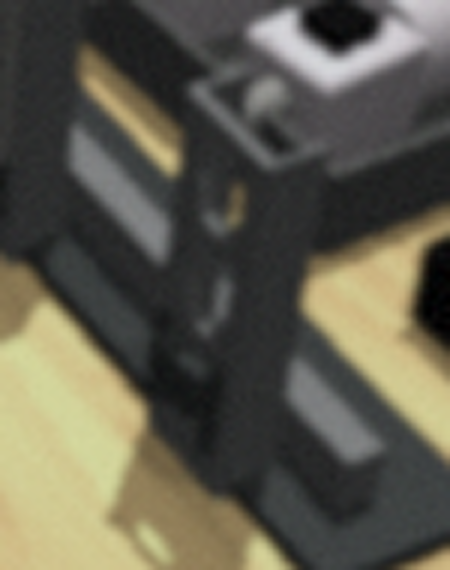

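The crop shows the free upright with slots at (225,205) and (215,305) and the dark catch at (180,360) below them. Now I lift the bracket and carry it to the upright.

```bash
python3 -m jog '[[[0,0,-10],[0,0,0],0],[[0,0,-30],[0,0,0],0],[[0,0,-60],[0,0,0],0],[[0,0,-95],[0,0,0],0],[[0,0,-125],[0,0,0],0],[[-2,10,-134],[0,0,0],0],[[-8,30,-134],[0,0,0.01],0],[[-15,60,-134],[0,0,0.02],0],[[-22,90,-134],[0,0,0.03],0],[[-30,120,-134],[0,0,0.045],0],[[-37,150,-134],[0,0,0.055],0],[[-45,180,-134],[0,0,0.065],0],[[-52,210,-134],[0,0,0.075],0],[[-58,235,-134],[0,0,0.085],0],[[-61,248,-134],[0,0,0.089],0],[[-61,248,-134],[0,0,0.089],0],[[-61,248,-110],[0,0,0.089],0],[[-61,248,-89],[0,0,0.089],0],[[-61,248,-89],[0,0,0.089],0],[[-61,248,-89],[0,0,0.089],0]]'; python3 -c "
from h import *
print(to((.524,-.0785,.155),-0.044))
snap('scene','c3');snap('side','s3')
a=cv2.imread('pics/s3.png')[60:260,150:410];b=cv2.imread('pics/c3.png')[90:290,120:320]
cv2.imwrite('pics/v3.png',np.hstack([cv2.resize(a,(442,340),interpolation=2),cv2.resize(b,(340,340),interpolation=2)]))"
```

```text
time_s: 5.97
eef_pos: [0.5219, -0.0786, 0.1533]
eef_rot: [-0.002, 0.022, 1.0, -0.0]
wrist_force: [0.1, 0.3, -3.3]
opening: 0.109
(array([-2. ,  0.2, -1.7]), array([-0.0003, -0.0037,  0.0001]))
```

View pics/v3.png

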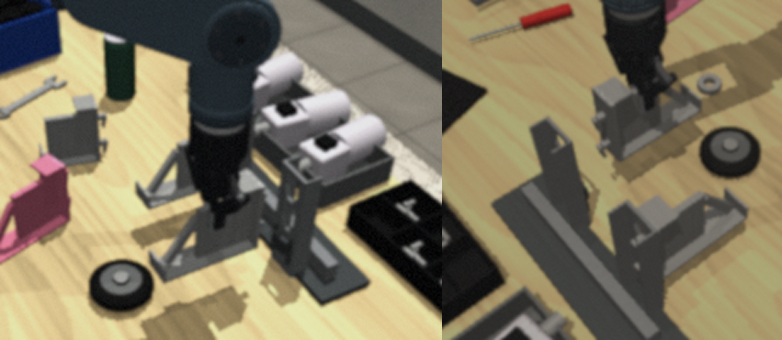

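The bracket hangs level in the gripper in front of the free upright, with its tabs pointing at the slots. I measure its in-hand pose against the upright in the same views, so the calibration bias cancels.

```bash
python3 -c "
from h import *
yaw=-.044;c,s=np.cos(yaw),np.sin(yaw);R=np.array([[c,s],[-s,c]])
for t in ['c3','s3']:
  S=load(t);C=cloud(S).reshape(-1,3);C=C[np.isfinite(C).all(1)]
  C=np.c_[(C[:,:2]-[.648,-.084])@R.T,C[:,2]]
  B=C[(abs(C[:,1])<.035)&(C[:,0]>-.2)&(C[:,0]<-.03)]
  U=C[(abs(C[:,1])<.04)&(C[:,0]>-.02)&(C[:,0]<.05)&(C[:,2]>.16)]
  print(t,'up x',np.percentile(U[:,0],[1,3,97]).round(4),'y',np.percentile(U[:,1],[1,99]).round(4))
  P=B[(B[:,2]>.185)&(B[:,2]<.215)&(B[:,0]>-.105)]
  z=np.median(P[:,2]);P=P[abs(P[:,2]-z)<.004]
  A=np.c_[np.ones(len(P)),P[:,:2]];k=np.linalg.lstsq(A,P[:,2],rcond=None)[0]
  print(' pad',len(P),'z',z.round(4),'slopes',k.round(3),'x',np.percentile(P[:,0],[1,99]).round(4),'y',np.percentile(P[:,1],[1,99]).round(4))
  L=B[(B[:,2]>.06)&(B[:,2]<.13)&(B[:,0]<-.1)]
  print(' low z',np.percentile(B[(B[:,2]>.05),2],[1,5]).round(4),'noseX',np.percentile(L[:,0],[1,3]).round(4))
  H=B[(B[:,0]>-.085)&(B[:,0]<-.04)&(B[:,2]>.09)&(B[:,2]<.19)]
  if t=='c3':
    x=np.percentile(H[:,0],97);print(' heel x hi',np.percentile(H[:,0],[50,80,90,97,99]).round(4))
    F=H[abs(H[:,0]+.062)<.004]; A=np.c_[np.ones(len(F)),F[:,1],F[:,2]-.14];print(' heel plane',np.linalg.lstsq(A,F[:,0],rcond=None)[0].round(4),len(F),'y',np.percentile(F[:,1],[1,99]).round(4),'z',np.percentile(F[:,2],[1,99]).round(4))
"
```

```text
c3 up x [0.0017 0.0023 0.0304] y [-0.0282  0.0298]
 pad 253 z 0.2002 slopes [ 0.199 -0.016 -0.015] x [-0.0984 -0.0621] y [-0.02    0.0228]
 low z [0.0907 0.0926] noseX [-0.1981 -0.1957]
 heel x hi [-0.0632 -0.0591 -0.0507 -0.047  -0.0455]
 heel plane [-0.063  -0.0175  0.0046] 269 y [-0.021   0.0236] z [0.0905 0.1895]
s3 up x [-0.0027 -0.0013  0.027 ] y [-0.0279  0.0297]
 pad 140 z 0.1998 slopes [0.2   0.001 0.009] x [-0.0927 -0.0632] y [-0.022   0.0218]
 low z [0.0897 0.0918] noseX [-0.1991 -0.1978]
```

Heel about 62–63 mm off the face, foot at z ≈ 0.0875–0.088, lateral offset under 1 mm. I go forward slightly higher, in two stages.

```bash
python3 -m jog '[[[-6,0,-4],[0,0,0],0],[[-14,0,-5],[0,0,0],0],[[-22,0,-5],[0,0,0],0],[[-30,0,-5],[0,0,0],0],[[-35,0,-5],[0,0,0],0],[[-38,0,-5],[0,0,0],0],[[-38,0,-5],[0,0,0],0]]'; python3 -c "
from h import *
o=get_obs();print(o['eef_pos'],o['wrist_force'],to((.524+.038,-.0785-.0017,.157),-0.044))
snap('scene','c4');snap('side','s4')
a=cv2.imread('pics/s4.png')[120:240,240:360];b=cv2.imread('pics/c4.png')[120:240,150:270]
cv2.imwrite('pics/v4.png',np.hstack([cv2.resize(a,(400,400),interpolation=2),cv2.resize(b,(400,400),interpolation=2)]))"
```

```text
time_s: 6.65
eef_pos: [0.5626, -0.0811, 0.1606]
eef_rot: [0.001, 0.022, 1.0, -0.001]
wrist_force: [0.1, 0.3, -3.1]
opening: 0.108
[ 0.56257306 -0.08110398  0.16057034] [ 0.11654525  0.25211175 -3.11198794] (array([0.6, 0.9, 3.6]), array([-0.002 ,  0.0013,  0.0002]))
```

View pics/v4.png

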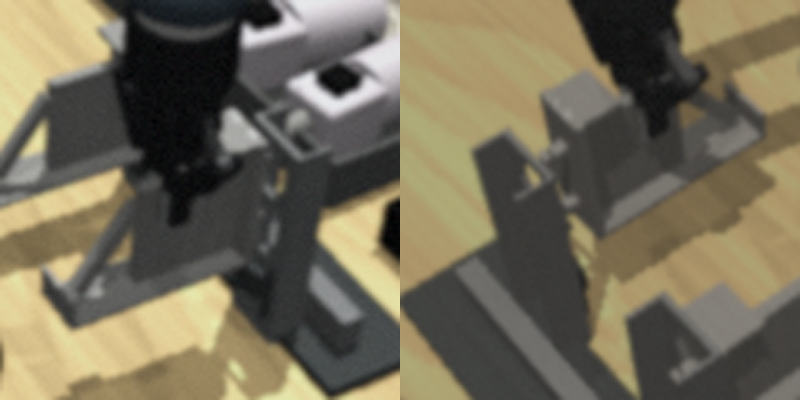

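Tabs are lined up just short of the slots. It sits 3.6 mm high and 0.9 mm off in y, so I correct that and then advance slowly.

```bash
python3 -m jog '[[[0,1,4],[0,0,0],0],[[0,1,4],[0,0,0],0],[[-4,1,4],[0,0,0],0],[[-8,1,4],[0,0,0],0],[[-12,1,4],[0,0,0],0],[[-15,1,4],[0,0,0],0],[[-15,1,4],[0,0,0],0]]'; python3 -c "
from h import *
print(to((.524+.062,-.0785-.0027,.157),-0.044))"
```

```text
time_s: 7.33
eef_pos: [0.5776, -0.0808, 0.1566]
eef_rot: [0.001, 0.022, 1.0, -0.001]
wrist_force: [-0.8, 0.3, -3.3]
opening: 0.109
(array([-8.4, -0. , -0.4]), array([-0.002 ,  0.0013,  0.0002]))
```

No contact force so far, and the tab tips should be in the slots. I go on to heel contact.

```bash
python3 -m jog '[[[-3,0,0],[0,0,0],0],[[-5,0,0],[0,0,0],0],[[-7,0,0],[0,0,0],0],[[-8,0,0],[0,0,0],0],[[-8,0,0],[0,0,0],0]]'; python3 -c "
from h import *
snap('scene','c5');snap('side','s5')
a=cv2.imread('pics/s5.png')[120:240,240:360];b=cv2.imread('pics/c5.png')[120:240,150:270]
cv2.imwrite('pics/v5.png',np.hstack([cv2.resize(a,(400,400),interpolation=2),cv2.resize(b,(400,400),interpolation=2)]))"
```

```text
time_s: 7.75
eef_pos: [0.5858, -0.0812, 0.1566]
eef_rot: [0.001, 0.022, 1.0, -0.001]
wrist_force: [-0.1, 1.6, -3.0]
opening: 0.11
```

View pics/v5.png

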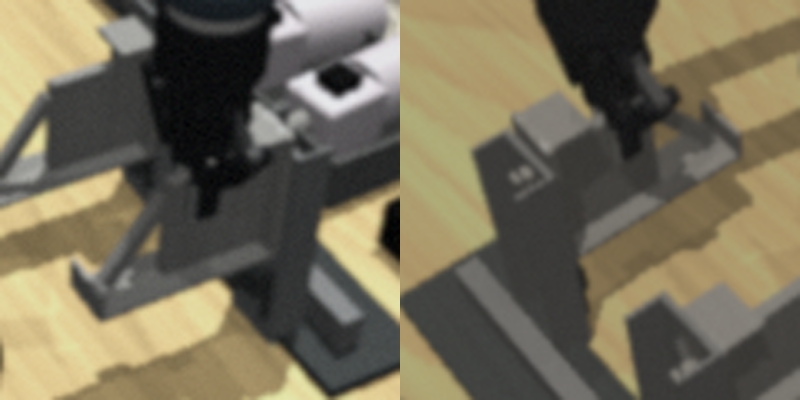

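In the scene view the tab end shows through the free upright's channel at (520,175). I nudge to find contact.

```bash
python3 -m jog '[[[-1,0,0],[0,0,0],0],[[-2,0,0],[0,0,0],0],[[-2,0,0],[0,0,0],0]]';python3 -m jog '[[[-1,0,0],[0,0,0],0],[[-1.5,0,0],[0,0,0],0],[[-1.5,0,0],[0,0,0],0]]'
```

```text
time_s: 8.1
eef_pos: [0.5863, -0.081, 0.1564]
eef_rot: [-0.001, 0.022, 1.0, -0.001]
wrist_force: [-6.2, 0.8, 0.3]
opening: 0.108
time_s: 8.35
eef_pos: [0.5863, -0.081, 0.1563]
eef_rot: [-0.003, 0.022, 1.0, -0.001]
wrist_force: [-8.7, -0.2, 2.3]
opening: 0.11
```

Heel contact (Fx −8.7 N, position stopped). I ease off slightly and lower onto the catch.

```bash
python3 -m jog '[[[0.7,0,0],[0,0,0],0],[[0.7,0,3],[0,0,0],0],[[0.7,0,6],[0,0,0],0],[[0.7,0,9],[0,0,0],0],[[0.7,0,12],[0,0,0],0],[[0.7,0,12],[0,0,0],0]]'
```

```text
time_s: 8.85
eef_pos: [0.585, -0.0808, 0.1433]
eef_rot: [-0.004, 0.022, 1.0, -0.0]
wrist_force: [-0.7, -0.3, -3.6]
opening: 0.108
```

```bash
python3 -m jog '[[[0,0,2],[0,0,0],0],[[0,0,4],[0,0,0],0],[[0,0,6],[0,0,0],0],[[0,0,6],[0,0,0],0]]'
```

```text
time_s: 9.18
eef_pos: [0.5847, -0.0807, 0.1366]
eef_rot: [-0.004, 0.022, 1.0, -0.0]
wrist_force: [0.9, -0.1, -3.7]
opening: 0.107
```

```bash
python3 -m jog '[[[0,0,1],[0,0,0],0],[[0,0,2],[0,0,0],0],[[0,0,2],[0,0,0],0]]'; python3 -m jog '[[[0,0,0.7],[0,0,0],0],[[0,0,1],[0,0,0],0],[[0,0,1],[0,0,0],0]]'
```

```text
time_s: 9.43
eef_pos: [0.5848, -0.0807, 0.1349]
eef_rot: [-0.004, 0.022, 1.0, -0.0]
wrist_force: [0.5, 0.1, -3.5]
opening: 0.107
time_s: 9.68
eef_pos: [0.5848, -0.0807, 0.1344]
eef_rot: [-0.004, 0.022, 1.0, -0.0]
wrist_force: [-3.7, 0.2, 2.8]
opening: 0.108
```

Contact at TCP z 0.1344, so the foot is at about 0.068, which matches the catch's top. I look before releasing.

```bash
python3 -c "
from h import *
snap('scene','c6');snap('side','s6')
a=cv2.imread('pics/s6.png')[120:240,240:360];b=cv2.imread('pics/c6.png')[120:240,150:270]
cv2.imwrite('pics/v6.png',np.hstack([cv2.resize(a,(400,400),interpolation=2),cv2.resize(b,(400,400),interpolation=2)]))"
```

```text
(no output)
```

View pics/v6.png

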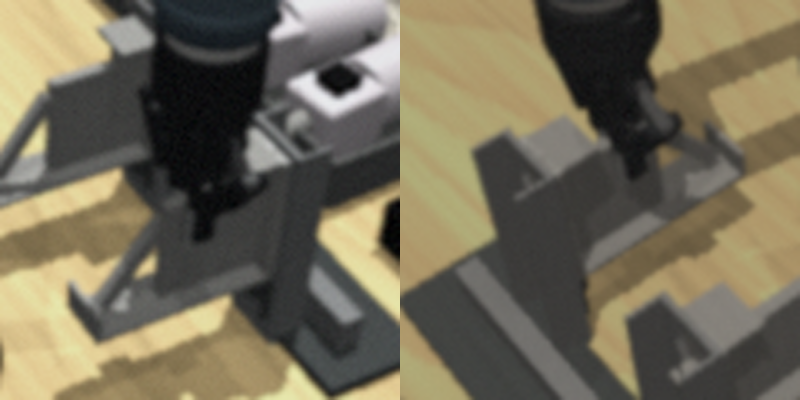

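Heel flat on the face, ledge level, tabs behind the sheet. I release and rise.

```bash
python3 -m jog '[[[0,0,0],[0,0,0],0.3],[[0,0,0],[0,0,0],0.6],[[0,0,0],[0,0,0],0.7],[[0,0,0],[0,0,0],0.7],[[0,0,0],[0,0,0],0.7],[[0,0,0],[0,0,0],0.7],[[0,0,-15],[0,0,0],0.7],[[0,0,-40],[0,0,0],0.7],[[0,0,-70],[0,0,0],0.7],[[0,0,-100],[0,0,0],0.7],[[0,0,-120],[0,0,0],0.7],[[0,0,-120],[0,0,0],0.3],[[0,0,-120],[0,0,0],0],[[0,0,-120],[0,0,0],0],[[0,0,-120],[0,0,0],0]]'; python3 -c "
from h import *
snap('scene','c7');snap('side','s7')
yaw=-.044;c,s=np.cos(yaw),np.sin(yaw);R=np.array([[c,s],[-s,c]])
for t in ['c7','s7']:
  S=load(t);C=cloud(S).reshape(-1,3);C=C[np.isfinite(C).all(1)]
  C=np.c_[(C[:,:2]-[.648,-.084])@R.T,C[:,2]]
  B=C[(abs(C[:,1])<.035)&(C[:,0]>-.2)&(C[:,0]<-.003)]
  P=B[(B[:,2]>.165)&(B[:,2]<.2)&(B[:,0]>-.05)];P=P[abs(P[:,2]-np.median(P[:,2]))<.004]
  k=np.linalg.lstsq(np.c_[np.ones(len(P)),P[:,:2]],P[:,2],rcond=None)[0]
  print(t,len(P),'pad z',np.median(P[:,2]).round(4),k.round(3),'x',np.percentile(P[:,0],[1,99]).round(4),'y',np.percentile(P[:,1],[1,99]).round(4))
a=cv2.imread('pics/s7.png')[120:240,240:360];b=cv2.imread('pics/c7.png')[120:240,150:270]
cv2.imwrite('pics/v7.png',np.hstack([cv2.resize(a,(400,400),interpolation=2),cv2.resize(b,(400,400),interpolation=2)]))"
```

```text
time_s: 11.03
eef_pos: [0.5848, -0.0804, 0.2525]
eef_rot: [-0.005, 0.022, 1.0, 0.0]
wrist_force: [0.6, 0.3, 0.4]
opening: 0.134
c7 258 pad z 0.1809 [ 0.181  0.003 -0.019] x [-0.0386 -0.0031] y [-0.0195  0.0222]
s7 198 pad z 0.1786 [0.179 0.01  0.01 ] x [-0.0418 -0.0054] y [-0.0186  0.0238]
```

View pics/v7.png

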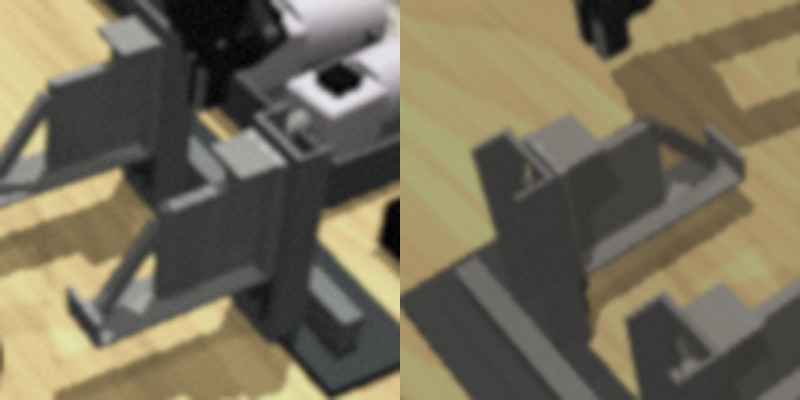

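The bracket hangs on its own. The pad is level at about 0.180, so it needs 8 mm more (0.172). I close the fingers and press the pad 18 mm before the face.

```bash
python3 -c "
from h import *
print(to((.6305,-.083,.2525),-0.044),to((.6305,-.083,.203),-0.044))"
```

```text
(array([-45.6,  -0.6,  -0.4]), array([-0.0002, -0.0103,  0.0002])) (array([-46.1,  -0.6,  49.1]), array([-0.0002, -0.0103,  0.0002]))
```

```bash
python3 -m jog '[[[-25,-0.5,0],[0,-0.01,0],0],[[-46,-0.5,0],[0,-0.01,0],0],[[-46,-0.5,0],[0,-0.01,0],0],[[-46,-0.5,25],[0,-0.01,0],0],[[-46,-0.5,42],[0,-0.01,0],0],[[-46,-0.5,49],[0,-0.01,0],0],[[-46,-0.5,49],[0,-0.01,0],0],[[-46,-0.5,49],[0,-0.01,0],0]]'; python3 -c "
from h import *
print(to((.6305,-.083,.196),-0.044))"
```

```text
time_s: 11.8
eef_pos: [0.63, -0.0829, 0.2029]
eef_rot: [-0.001, 0.022, 1.0, 0.0]
wrist_force: [-0.4, -0.4, 0.4]
opening: -0.0
(array([-0.5, -0.1,  6.9]), array([ 0.0001, -0.0013,  0.0002]))
```

```bash
python3 -m jog '[[[0,0,4],[0,0,0],0],[[0,0,7],[0,0,0],0],[[0,0,7],[0,0,0],0]]'; python3 -m jog '[[[0,0,1],[0,0,0],0],[[0,0,2],[0,0,0],0],[[0,0,2],[0,0,0],0]]'; python3 -m jog '[[[0,0,1],[0,0,0],0],[[0,0,2],[0,0,0],0],[[0,0,2],[0,0,0],0]]'
```

```text
time_s: 12.05
eef_pos: [0.6301, -0.0829, 0.1962]
eef_rot: [-0.0, 0.022, 1.0, -0.0]
wrist_force: [0.6, -0.6, -0.3]
opening: -0.001
time_s: 12.3
eef_pos: [0.6301, -0.0829, 0.1942]
eef_rot: [-0.0, 0.022, 1.0, -0.0]
wrist_force: [0.1, 1.2, 0.1]
opening: 0.001
time_s: 12.55
eef_pos: [0.6303, -0.083, 0.1927]
eef_rot: [0.0, 0.022, 1.0, -0.0]
wrist_force: [-0.8, 0.3, 2.9]
opening: -0.001
```

Contact at about 0.193. I press on in small steps.

```bash
python3 -m jog '[[[0,0,1],[0,0,0],0],[[0,0,2],[0,0,0],0],[[0,0,2.5],[0,0,0],0]]'; python3 -m jog '[[[0,0,1],[0,0,0],0],[[0,0,2],[0,0,0],0],[[0,0,2],[0,0,0],0]]'
```

```text
time_s: 12.8
eef_pos: [0.6304, -0.0831, 0.1904]
eef_rot: [0.0, 0.022, 1.0, -0.0]
wrist_force: [0.5, -0.4, 4.5]
opening: 0.0
time_s: 13.05
eef_pos: [0.6302, -0.083, 0.188]
eef_rot: [-0.0, 0.022, 1.0, -0.0]
wrist_force: [-0.7, -0.0, 3.4]
opening: -0.001
```

```bash
python3 -m jog '[[[0,0,1],[0,0,0],0],[[0,0,2],[0,0,0],0],[[0,0,2.5],[0,0,0],0]]'
```

```text
time_s: 13.3
eef_pos: [0.6305, -0.0831, 0.1859]
eef_rot: [0.0, 0.022, 1.0, -0.0]
wrist_force: [-1.0, 0.3, 6.6]
opening: -0.002
```

```bash
python3 -m jog '[[[0,0,1],[0,0,0],0],[[0,0,1.5],[0,0,0],0],[[0,0,1.5],[0,0,0],0]]'; python3 -m jog '[[[0,0,1],[0,0,0],0],[[0,0,1],[0,0,0],0],[[0,0,1],[0,0,0],0]]'
```

```text
time_s: 13.55
eef_pos: [0.6315, -0.0834, 0.1858]
eef_rot: [0.002, 0.022, 1.0, -0.001]
wrist_force: [-2.4, 0.6, 8.9]
opening: -0.001
time_s: 13.8
eef_pos: [0.6321, -0.0834, 0.1859]
eef_rot: [0.003, 0.022, 1.0, -0.001]
wrist_force: [-0.7, 0.7, 7.8]
opening: -0.004
```

```bash
python3 -m jog '[[[1,0,2],[0,0,0],0],[[1,0,2.5],[0,0,0],0],[[1,0,2.5],[0,0,0],0]]'; python3 -m jog '[[[1,0,2],[0,0,0],0],[[1,0,3.5],[0,0,0],0],[[1,0,3.5],[0,0,0],0]]'
```

```text
time_s: 14.05
eef_pos: [0.6323, -0.0836, 0.1858]
eef_rot: [0.004, 0.022, 1.0, -0.001]
wrist_force: [-2.2, 1.0, 13.6]
opening: 0.001
time_s: 14.3
eef_pos: [0.6327, -0.0838, 0.1859]
eef_rot: [0.006, 0.022, 1.0, -0.002]
wrist_force: [-4.5, 1.7, 18.9]
opening: -0.004
```

The stop is hard at 18.9 N with no further travel; it went down about 7–8 mm in all. I retreat and check.

```bash
python3 -m jog '[[[1,0,-5],[0,0,0],0],[[1,0,-30],[0,0,0],0],[[10,0,-60],[0,0,0],0],[[40,0,-80],[0,0,0],0],[[70,0,-100],[0,0,0],0],[[80,0,-110],[0,0,0],0],[[80,0,-110],[0,0,0],0],[[80,0,-110],[0,0,0],0]]'; python3 -c "
from h import *
snap('scene','c8');snap('side','s8')
yaw=-.044;c,s=np.cos(yaw),np.sin(yaw);R=np.array([[c,s],[-s,c]])
for t in ['c8','s8']:
  S=load(t);C=cloud(S).reshape(-1,3);C=C[np.isfinite(C).all(1)]
  C=np.c_[(C[:,:2]-[.648,-.084])@R.T,C[:,2]]
  for n,y0 in [('free',0),('used',.17)]:
    B=C[(abs(C[:,1]-y0)<.035)&(C[:,0]>-.2)&(C[:,0]<-.003)]
    P=B[(B[:,2]>.16)&(B[:,2]<.2)&(B[:,0]>-.05)];P=P[abs(P[:,2]-np.median(P[:,2]))<.004]
    k=np.linalg.lstsq(np.c_[np.ones(len(P)),P[:,:2]],P[:,2],rcond=None)[0]
    print(t,n,len(P),'pad z',np.median(P[:,2]).round(4),k.round(3),'x',np.percentile(P[:,0],[1,99]).round(4),'y',np.percentile(P[:,1]-y0,[1,99]).round(4))
a=cv2.imread('pics/s8.png')[120:240,240:360];b=cv2.imread('pics/c8.png')[120:240,150:270]
cv2.imwrite('pics/v8.png',np.hstack([cv2.resize(a,(400,400),interpolation=2),cv2.resize(b,(400,400),interpolation=2)]))"
```

```text
time_s: 14.97
eef_pos: [0.5516, -0.0799, 0.2951]
eef_rot: [0.007, 0.022, 1.0, -0.002]
wrist_force: [0.5, -0.1, -0.6]
opening: -0.001
c8 free 251 pad z 0.1733 [ 0.174  0.027 -0.015] x [-0.0404 -0.0047] y [-0.0197  0.0232]
c8 used 283 pad z 0.1735 [ 0.174  0.014 -0.004] x [-0.0345 -0.0038] y [-0.0197  0.0209]
s8 free 209 pad z 0.1707 [ 0.172  0.057 -0.003] x [-0.0441 -0.0069] y [-0.0191  0.0231]
s8 used 125 pad z 0.1713 [0.169 0.003 0.015] x [-0.0373 -0.0038] y [-0.0206  0.0213]
```

View pics/v8.png

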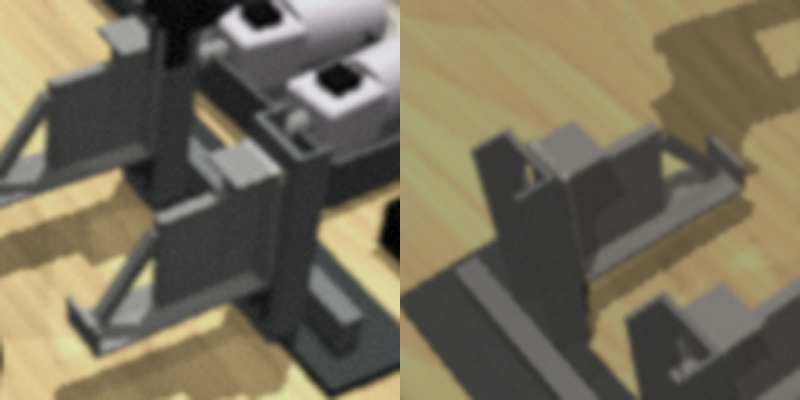

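The height now equals the used bracket's (pad z 0.1733 vs 0.1735 and 0.1707 vs 0.1713), so the catch is down. The top leans out slightly, so I check tilt and foot gap using the nose and ledge against the used bracket, along with the short bracket.

```bash
python3 -c "
from h import *
yaw=-.044;c,s=np.cos(yaw),np.sin(yaw);R=np.array([[c,s],[-s,c]])
for t in ['c8','s8']:
  S=load(t);C=cloud(S).reshape(-1,3);C=C[np.isfinite(C).all(1)]
  W=C;C=np.c_[(C[:,:2]-[.648,-.084])@R.T,C[:,2]]
  for n,y0 in [('free',0),('used',.17)]:
    B=C[(abs(C[:,1]-y0)<.026)&(C[:,0]>-.19)&(C[:,2]>.045)&(C[:,2]<.2)]
    N=B[(B[:,0]<-.12)&(B[:,2]<.1)]
    U=C[(abs(C[:,1]-y0)<.027)&(abs(C[:,0])<.012)&(C[:,2]>.181)]
    L=B[(B[:,0]<-.04)&(B[:,0]>-.14)&(B[:,2]>.058)&(B[:,2]<.072)&(abs(B[:,1]-y0)>.008)]
    k=np.polyfit(L[:,0],L[:,2],1) if len(L)>20 else None
    Wt=B[(B[:,0]<-.045)&(B[:,0]>-.083)&(abs(B[:,1]-y0)<.007)&(B[:,2]>.143)&(B[:,2]<.158)]
    k2=np.polyfit(Wt[:,0],Wt[:,2],1) if len(Wt)>20 else None
    # front of upright top rim
    print(t,n,'noseX',np.percentile(N[:,0],[1,3]).round(4),'noseTop z',np.percentile(N[N[:,0]<-.14,2],[50,98]).round(4),'rim front x',np.percentile(U[:,0],[2,10]).round(4),'ledge',len(L),k,'webtop',len(Wt),k2)
  B=W[(abs(W[:,0]-.5)<.08)&(abs(W[:,1]-.31)<.05)&(W[:,2]>.106)&(W[:,2]<.12)]
  W0=cloud(load({'c8':'scene0','s8':'side0'}[t])).reshape(-1,3);W0=W0[np.isfinite(W0).all(1)]
  B0=W0[(abs(W0[:,0]-.5)<.08)&(abs(W0[:,1]-.31)<.05)&(W0[:,2]>.106)&(W0[:,2]<.12)]
  print('short',B.mean(0).round(4),B0.mean(0).round(4))
"
```

```text
c8 free noseX [-0.1508 -0.1497] noseTop z [0.0715 0.0828] rim front x [0.0018 0.0024] ledge 262 [0.03904217 0.06551448] webtop 67 [0.02468003 0.15005699]
c8 used noseX [-0.1484 -0.1478] noseTop z [0.0779 0.0892] rim front x [0.0018 0.0025] ledge 318 [-0.00322082  0.06525247] webtop 110 [-0.02174949  0.14879889]
short [0.5222 0.3093 0.1129] [0.5223 0.3092 0.1128]
s8 free noseX [-0.1537 -0.1534] noseTop z [0.0697 0.0819] rim front x [-0.0019 -0.0013] ledge 187 [0.03322131 0.06354775] webtop 65 [0.0313104  0.14850732]
s8 used noseX [-0.1512 -0.1509] noseTop z [0.0748 0.0876] rim front x [-0.0013 -0.0012] ledge 186 [0.00048269 0.06393984] webtop 62 [-0.00784453  0.1476071 ]
short [0.5174 0.3073 0.1115] [0.5174 0.3076 0.1114]
```

```bash
python3 -c "
from bench import *
print(hand_in())"
```

```text
the job is handed in; nothing more can be done
None
```

I hung the long grey bracket on the free upright, let go, pressed its pad down with closed fingers until it stopped hard (about 19 N), backed off and handed in at about 15 s. No verdict was reported.

**Last checks, from both fixed cameras:**
- **Height:** its pad is within 0.6 mm of the used bracket's height in both views (0.1733 vs 0.1735 m and 0.1707 vs 0.1713 m). It went down 7–8 mm during the press, so the catch should be fully down. I inferred this; I didn't see the catch itself.
- **Position:** it is about 2 mm off the middle and about 2.5 mm farther from the face than the used bracket. The limits are 10 mm and 7 mm.
- **Level:** the bracket isn't perfectly level. It hangs nose-down by about 0.03–0.04 rad (2°), probably play at the tabs; the limit is 0.17 rad. The upper heel therefore stands off the face: the top back edge read about 6–7.5 mm out, where the foot's limit is 7 mm. I estimated the foot's gap from the nose at ledge height.
- **Short bracket:** it moved less than 0.5 mm.
- **Robot:** it ended clear of everything, with wrist force near zero.

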